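Start the spool dryer: lid, power rocker, start key

TASK

Start the spool dryer: push its open lid fully shut, then tip the power rocker over by pressing down its raised end, and last press the round start key right down and hold it for two seconds, then let it go. Only push with the fingers: do not press the square or bar-shaped keys, do not swing the lid further open, and leave the loose things on the bench where they are.

Things in the scene. Friction and masses are not known exactly. Their poses are not given: they have to be found in the camera images.
- dryer: Grey box 230 (x) x 220 (y) x 110 mm tall, fixed to the bench, with a black spool inside and a see-through lid with a grey frame. Origin: centre of its underside; its x axis points to the lid's hinge side, away from the robot, its y axis along the hinge, z up.
- dryer_lid (a joint): Lid angle in rad: 0 is fully shut, it starts between 0.35 and 0.65 with its near edge raised. The lid is 235 mm from hinge to free edge, 220 mm wide and 9 mm thick; shut, its top is 119 mm above the bench. A stiff hinge holds it at any angle; a downward push of about 2 to 4 N on its top moves it and it stays shut. At the hinge's far stop it would be 1.2.
- lid_hinge (a point): Point at mid-width on the lid's top face, at its hinge: in the dryer's frame 115 mm along x, 119 mm up when shut. Its axes turn with the lid (x in the lid's plane, from the free edge towards the hinge).
- lid_front (a point): Point at mid-width on the lid's top face, 225 mm from the hinge, 10 mm in from the free edge.
- switch_box: Grey power switch box 130 (x) x 85 (y) x 50 mm tall, fixed to the bench on one side of the dryer (either side). Origin: centre of its underside. x points along the rocker towards its raised (on) end, away from the robot; z up.
- rocker (a joint): Angle of the rocker on the switch box, rad: about 0 is off (the end far from the robot stands up), 0.36 is on (that end fully down). It tips about the box's y axis, 55 mm above the bench, and stays where it is left. The white paddle is 68 mm long (x), 38 mm wide; a push of about 3 N on the far rib moves it, by about 10 mm downwards.
- rocker_far_rib (a point): Top, at mid-width, of the round rib (radius 4 mm, 38 mm wide) across the rocker's far, raised end, 28 mm from the pivot: the place to press. It moves with the rocker, from about 74 mm above the bench down to about 64 mm.
- keypad: Black keypad console 95 (x) x 190 (y) x 45 mm tall, fixed to the bench on the other side of the dryer. Three white keys stand in a row on it along its y axis at -60, 0 and +60 mm; which key is in which place varies. Origin: centre of its underside, z up.
- round_key (a joint): Travel of the round start key, m: 0 up, 0.006 right down; springs back. About 1.2 N starts it and 5 N holds it right down.
- round_key_top (a point): Centre of the top of the round start key, 32 mm diameter, 63 mm above the bench when up; it stands 13 mm proud of its 50 mm square plate.
- square_key (a joint): Travel of the square key, m, same spring and travel; not to be pressed.
- square_key_top (a point): Centre of the top of the square key, 30 x 30 mm, same height as the round one.
- bar_key (a joint): Travel of the bar-shaped key, m, same spring and travel; not to be pressed.
- bar_key_top (a point): Centre of the top of the bar-shaped key, 44 (x) x 14 (y) mm, same height as the round one.
- bracket_center (a point): Loose orange printed bracket, 50 x 35 x 48 mm tall, on the bench before the dryer. Point 20 mm above its underside.
- nozzle_jar_center (a point): Loose small jar, 44 mm diameter, 55 mm tall, on the robot's side of the left-hand unit. Point at its middle.
- scraper_grip (a point): Loose scraper with a spatula blade, 160 mm long, lying on the bench before the dryer. Point in its handle.
- gear_blank_center (a point): Loose white printed ring, 56 mm diameter, 14 mm high, on the robot's side of the right-hand unit. Point at its middle.
- roller_center (a point): Loose aluminium roller standing upright, 28 mm diameter, 50 mm tall, beyond the left-hand unit. Point at its middle.
- print_clip_center (a point): Loose black printed U-clip, 40 x 42 x 30 mm tall, beyond the right-hand unit. Point 15 mm above its underside.

How it is judged (in metres and radians):
On the way, in this order (a step that is already met when the one before it is completed fails the run):
1. the lid is pushed shut (value of joint dryer_lid below 0.04 rad), for 0.2 s.
2. the rocker is tipped over to on (value of joint rocker above 0.29 rad), for 0.2 s.
3. the round key is held down for at least 1.5 s (value of joint round_key above 0.004 m), for 1.5 s.
At the end, for the whole second after the job is handed in: The lid is shut (within 0.04 rad), the rocker is on (above 0.29 of 0.36 rad), all three keys are up (within 1.5 mm) and every loose thing is within 30 mm of where it was (value of joint dryer_lid below 0.04 rad and value of joint rocker above 0.29 rad and value of joint each of round_key, square_key, bar_key below 0.0015 m and distance of each of bracket_center, nozzle_jar_center, scraper_grip, gear_blank_center, roller_center, print_clip_center from where it was at the start of the episode below 0.03 m); the robot touches nothing.
It fails at once if the rocker was tipped while the lid was open (value of joint rocker above 0.2 rad and value of joint dryer_lid above 0.1 rad).
It fails at once if the start key was pressed before the lid was shut and the rocker on (value of joint round_key above 0.003 m and (value of joint rocker below 0.25 rad or value of joint dryer_lid above 0.1 rad)).
It fails at once if the square or the bar-shaped key was pressed (value of joint any of square_key, bar_key above 0.003 m).
It fails at once if the lid was swung further open (past 0.75 rad) (value of joint dryer_lid above 0.75 rad).
It fails at once if a loose thing was lifted, carried or knocked more than 30 mm away (distance of any of bracket_center, nozzle_jar_center, scraper_grip, gear_blank_center, roller_center, print_clip_center from where it was at the start of the episode above 0.03 m).
It also fails if it takes over 58 s, if anything falls off the work surface, if the arm or the gripper's body presses on something with over 40 N, if the wrist force passes 120 N, or if a joint passes its speed limit or range.

ROBOT

A 6-joint arm with a two-finger parallel gripper is mounted at the origin on the work surface. World frame = base frame: x ahead of the robot, y to its left, z up, the work surface at z = 0. Lengths are in mm, angles in rad, forces in N, time in s.
With the tool pointing down it reaches from about 275 to 750 mm from the base axis. Payload 10.2 kg.
Tool frame: the origin (TCP) lies on the front face of the gripper's body, between the roots of the fingers; the fingertips stand 73 mm ahead of it and the grasp point (between the pads) lies ctrl.grip_depth ahead of it (ctrl.grip_depth is the distance from the TCP to the grasp point, in mm); z points along the fingers, y is the direction in which the jaws open and shut (so a half turn about z gives the same grasp; the last joint's range is limited). The gripper opens to 85 mm and grips with 20 to 120 N. Pads are 22 mm wide; open, the fingers measure 114 mm over their backs; the gripper's body (76 mm by 85 mm) begins 54 mm behind the grasp point. The pads swing forward as they close: fully open they stand 13 mm farther back than shut.
Start: joints at [0.957, 0.313, 1.498, -0, 1.331, -0.223], TCP at [200.001, 485.419, 303.894] pointing down, gripper open.
Joint ranges: [-2.94, 2.94], [-0.97, 2.17], [0.19, 2.56], [-1.23, 4.37], [0.02, 3.11], [-2.88, 2.88]. Speed limits (rad/s): [2.39, 2.39, 3.01, 3.14, 3.14, 3.14].

INTERFACE

Orientations are given as a unit quaternion [w, x, y, z].
In Python, from rig import readout, capture, ctrl, nets gives the robot as it stands. The module is installed in compiled form; this text tells all that it offers.
- The arm moves only by the tool apply_moves, never from a script. Its argument "targets" is a list of rows, each a list of 4 numbers: the shift along the tool's x, y, z in cm, then the turn about the tool's z in degrees. A call has 1 to 8 rows; each row shifts and turns the commanded pose from where the row before left it, along the tool's axes as they then stand; what a row does not reach is not made up. A row lasts 1/10 s, in which the tool goes at most 50 mm and 8.59 degrees, less where a joint would pass 70% of its speed; a pose out of reach is approached as far as the arm can. A call with a gripper value outside its range is refused whole. "grip" is the finger opening in cm, from 0 to 8.54, set as the call begins (left out, the last holds). The fingers move at their own pace and stop on an object; "force" is the grip in N (left out, the last holds). Time passes only in rows, so rows that do not move let the fingers close. It gives the time, the measured TCP pose, the force and the opening at its end, in the units of the state.
- readout.sense(): the state, without advancing time (a new reading comes with each control period).
- capture(name): name is "scene" or "top" or "wrist"; returns a dict with "img" (400x640x3 uint8, red, green, blue), "fov_y" (degrees; the focal length in pixels is half the picture's height over the tangent of half this angle, whatever the lens; pixels are square), "cx", "cy" (the principal point, pixels), "eye" and "rotation" of the camera in the world. Camera axes: x right, y down, z forward; pixel columns grow to the right and rows downward; lengths in mm; the calibration is good to about 2 mm. A picture is of the moment at which its call begins. There is no depth.
- ctrl.finish_job(): hands the job in, once; it reports no verdict.
Trained networks look in the newest picture that a camera, given by its name, has taken for a name from the list of things; names that differ only in an ending like _2 or _b are one class to them, and where a whole thing is asked for, a point or a joint stands for the part that bears it (a point fixed in the world has none). Each returns a list of dicts, best first, with "score" (0 to 1); they miss things now and then, are a little off and sometimes report something else, mostly with a low value. They report only what shows in the picture. A call takes as long as a camera call.
- nets.boxes_of(camera, target): "location" ([column, row] as shares, 0 to 1, of the picture: columns of its width, rows of its height, amid what is visible of it).
The state is a dict: "time_s": time; "joints": joint angles; "dq": joint speeds; "tau": joint torques, N m; "eef_pos": TCP position; "ee_rot": TCP orientation; "force": force on the tool from outside, world axes, zero at the start; "wrist_torque": the same for the moment, N m; "grip_width": opening from 0.0 (shut) to 1.0 (fully open).
Only numpy, scipy, OpenCV 4.12 (cv2) and the standard library are available. Lean on these libraries where they do the work, as an engineer would, in place of code of your own. Each camera call takes 0.05 s, during which the arm holds its last target.

## Working session

There is one attempt and no reset: what is moved stays moved. The work goes in short steps, Python scripts to look and compute and a tool call to move; the robot and the scene stay as the last step left them, time stands still between calls to the robot, and variables do not carry over. Pictures are saved under pics/ and viewed, and the job is handed in when it is done.

Besides the shell and the picture viewer there is one more tool, called after "Request:" as name(argument=value, ...) on one line, values as JSON. apply_moves: Moves the arm, as the interface text tells. Its arguments: {"type":"object","properties":{"targets":{"type":"array"},"grip":{"type":"number"},"force":{"type":"number"}},"required":["targets"]}

```bash
mkdir -p pics; ls
cat > h.py <<'E'
import numpy as np, cv2
from rig import readout, capture, ctrl, nets
def shot(n,f):
    c=capture(n); cv2.imwrite('pics/'+f+'.png',cv2.cvtColor(c['img'],cv2.COLOR_RGB2BGR)); return c
def ray(c,u,v):
    f=200/np.tan(np.radians(c['fov_y'])/2)
    d=np.array([(u-c['cx'])/f,(v-c['cy'])/f,1]); return np.array(c['rotation'])@d
def atz(c,u,v,z):
    d=ray(c,u,v); e=np.array(c['eye']); return e+d*(z-e[2])/d[2]
def proj(c,p):
    f=200/np.tan(np.radians(c['fov_y'])/2)
    q=np.array(c['rotation']).T@(np.array(p)-np.array(c['eye'])); return np.array([c['cx']+f*q[0]/q[2],c['cy']+f*q[1]/q[2]])
E
python3 - <<'E'
from h import *
for n in ['scene','top']:
    c=shot(n,n+'0'); print(n,c['fov_y'],c['cx'],c['cy'],np.round(c['eye']),np.round(c['rotation'],3).tolist())
    for t,z in [('round_key_top',63),('square_key_top',63),('bar_key_top',63),('rocker_far_rib',74),('lid_front',200),('lid_hinge',119),('switch_box',50),('keypad',45),('dryer',60),('bracket_center',20),('nozzle_jar_center',27),('scraper_grip',10),('gear_blank_center',7),('roller_center',25),('print_clip_center',15)]:
        for r in nets.boxes_of(n,t)[:2]:
            u,v=r['location'][0]*640,r['location'][1]*400
            print(t,round(r['score'],2),round(u),round(v),np.round(atz(c,u,v,z)))
print(readout.sense())
E
```

```text
pics
scene 45.29196226621576 320.7518830880701 194.2684697445998 [934. 726. 943.] [-0.091, 0.246, 0.896, -0.359]Traceback (most recent call last):
  File "<stdin>", line 7, in <module>
  File "h.py", line 9, in atz
    d=ray(c,u,v); e=np.array(c['eye']); return e+d*(z-e[2])/d[2]
  File "h.py", line 7, in ray
    d=np.array([(u-c['cx'])/f,(v-c['cy'])/f,1]); return np.array(c['rotation'])@d
                                                        ~~~~~~~~~~~~~~~~~~~~~~~^~
ValueError: matmul: Input operand 1 has a mismatch in its core dimension 0, with gufunc signature (n?,k),(k,m?)->(n?,m?) (size 3 is different from 4)
```

```bash
cat > h.py <<'E'
import numpy as np, cv2
from scipy.spatial.transform import Rotation as Ro
from rig import readout, capture, ctrl, nets
def R(c):
    q=c['rotation']; return Ro.from_quat([q[1],q[2],q[3],q[0]]).as_matrix()
def shot(n,f):
    c=capture(n); cv2.imwrite('pics/'+f+'.png',cv2.cvtColor(c['img'],cv2.COLOR_RGB2BGR)); return c
def ray(c,u,v):
    f=200/np.tan(np.radians(c['fov_y'])/2)
    d=np.array([(u-c['cx'])/f,(v-c['cy'])/f,1]); return R(c)@d
def atz(c,u,v,z):
    d=ray(c,u,v); e=np.array(c['eye']); return e+d*(z-e[2])/d[2]
def proj(c,p):
    f=200/np.tan(np.radians(c['fov_y'])/2)
    q=R(c).T@(np.array(p)-np.array(c['eye'])); return np.array([c['cx']+f*q[0]/q[2],c['cy']+f*q[1]/q[2]])
E
python3 - <<'E'
from h import *
for n in ['scene','top']:
    c=shot(n,n+'0'); print(n,c['fov_y'],c['cx'],c['cy'],np.round(c['eye']),np.round(R(c)[:,2],2).tolist())
    for t,z in [('round_key_top',63),('square_key_top',63),('bar_key_top',63),('rocker_far_rib',74),('lid_front',200),('lid_hinge',119),('switch_box',50),('keypad',45),('dryer',60),('bracket_center',20),('nozzle_jar_center',27),('scraper_grip',10),('gear_blank_center',7),('roller_center',25),('print_clip_center',15)]:
        for r in nets.boxes_of(n,t)[:2]:
            u,v=r['location'][0]*640,r['location'][1]*400
            print(t,round(r['score'],2),round(u),round(v),np.round(atz(c,u,v,z)))
s=readout.sense();print(s); q=s['ee_rot'];print(Ro.from_quat([q[1],q[2],q[3],q[0]]).as_matrix().round(3))
E
```

```text
scene 45.29196226621576 320.7518830880701 194.2684697445998 [934. 726. 943.] [-0.34, -0.6, -0.73]
round_key_top 0.73 404 274 [488. 301.  63.]
round_key_top 0.37 348 162 [399. -66.  63.]
square_key_top 0.63 439 319 [493. 425.  63.]
bar_key_top 0.74 389 211 [407. 134.  63.]
bar_key_top 0.49 422 295 [487. 363.  63.]
rocker_far_rib 0.6 278 125 [ 492. -294.   74.]
rocker_far_rib 0.29 205 158 [ 726. -266.   74.]
lid_front 0.87 279 180 [643.  31. 200.]
lid_hinge 0.73 280 179 [607. -49. 119.]
keypad 0.98 417 310 [510. 379.  45.]
keypad 0.38 346 164 [396. -77.  45.]
dryer 0.58 285 200 [607. -29.  60.]
dryer 0.57 402 271 [485. 293.  60.]
bracket_center 0.68 389 212 [385. 111.  20.]
bracket_center 0.3 285 198 [591. -70.  20.]
nozzle_jar_center 0.96 451 256 [345. 301.  27.]
nozzle_jar_center 0.65 325 127 [ 352. -266.   27.]
scraper_grip 0.66 347 162 [ 369. -112.   10.]
scraper_grip 0.19 280 178 [ 563. -155.   10.]
gear_blank_center 0.69 326 127 [ 335. -285.    7.]
gear_blank_center 0.42 436 317 [466. 398.   7.]
roller_center 0.64 324 353 [722. 351.  25.]
print_clip_center 0.74 202 157 [ 718. -34
[... 952 characters left out ...]
-01,  3.12869900e-01,  1.49768509e+00,  2.39021399e-05,
        1.33104607e+00, -2.23391927e-01]), 'dq': array([-0.00135074,  0.0007718 , -0.0004739 ,  0.00056408, -0.00141848,
        0.00052354]), 'tau': array([-1.45502431e-04, -4.12165010e+01, -2.59897667e+01, -2.32087805e-04,
        5.32953818e-04, -2.82925129e-06]), 'eef_pos': array([199.99335836, 485.41565951, 303.91520468]), 'ee_rot': array([-1.23160807e-05,  1.94164085e-01,  9.80969066e-01,  8.79118010e-07]), 'force': array([-0.18089519, -0.23220535, -0.27192803]), 'wrist_torque': array([ 0.0122742 , -0.01695531, -0.01698013]), 'grip_width': 1.0002763439909497}
[[-0.925  0.381 -0.   ]
 [ 0.381  0.925  0.   ]
 [ 0.    -0.    -1.   ]]
```

View pics/scene0.png

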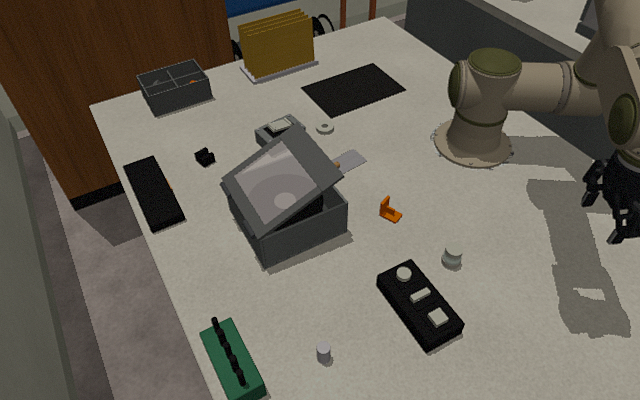

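View pics/top0.png

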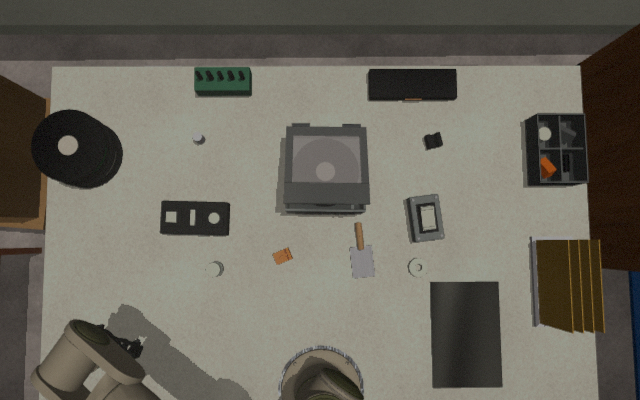

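Run:
```python
import cv2,numpy as np
t=cv2.imread('pics/top0.png'); s=cv2.imread('pics/scene0.png')
def cr(i,x,y,w,h,k): return cv2.resize(i[y:y+h,x:x+w],(w*k,h*k),interpolation=cv2.INTER_CUBIC)
a=np.vstack([np.hstack([cr(t,155,190,80,55,5),cr(t,395,185,80,55,5)]),np.hstack([cr(s,370,255,80,60,5),cr(s,245,105,80,60,5)])])
cv2.imwrite('pics/crops.png',a)
cv2.imwrite('pics/lid.png',np.hstack([cr(t,270,110,110,110,3),cr(s,210,125,145,110,3)]))
```

```text
(no output)
```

View pics/crops.png

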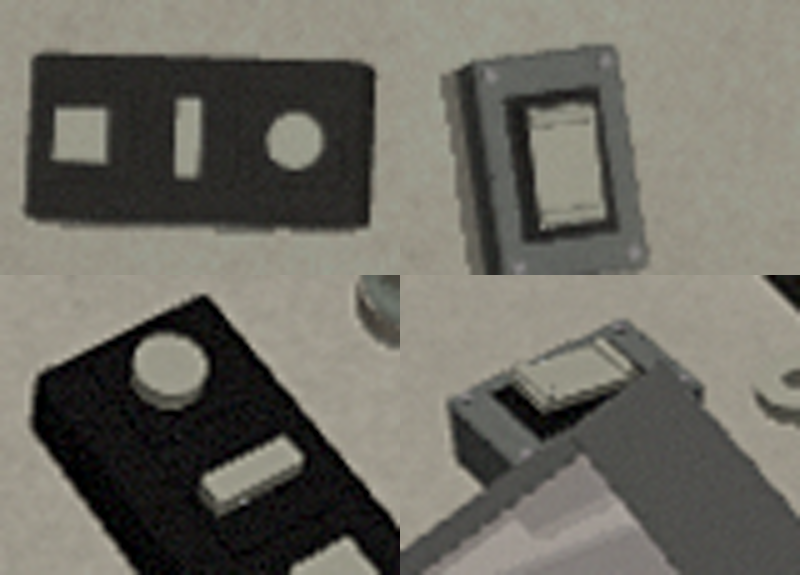

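View pics/lid.png

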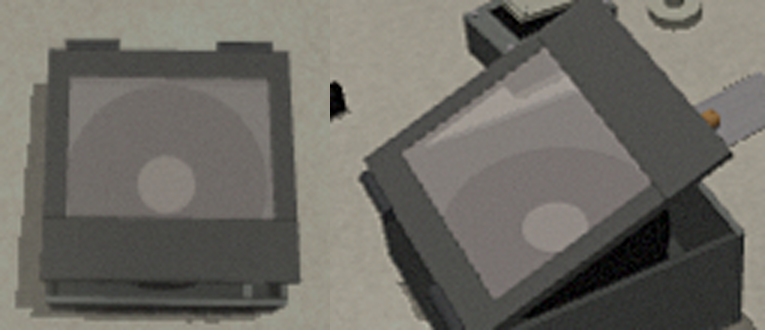

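```bash
cat >> h.py <<'E'
def tri(c1,p1,c2,p2):
    e1,e2=np.array(c1['eye']),np.array(c2['eye']); a=ray(c1,*p1); b=ray(c2,*p2)
    s=np.linalg.lstsq(np.c_[a,-b],e2-e1,rcond=None)[0]; x,y=e1+a*s[0],e2+b*s[1]
    return ((x+y)/2).round(1),round(np.linalg.norm(x-y),1)
E
python3 - <<'E'
from h import *
S=capture('scene');T=capture('top')
print('round',atz(T,214,218,63),atz(S,404.2,271.4,63),tri(S,(404.2,271.4),T,(214,218)))
for n,p in [('sq',(171.2,217)),('bar',(192.4,217.5))]: print(n,atz(T,*p,63))
print('rib',atz(T,427,207.6,74),atz(S,271.2,128.4,74),tri(S,(271.2,128.4),T,(427,207.6)))
print('rockernear',atz(T,430,228.5,58))
print('lidcorner',tri(S,(343.7,176.7),T,(283.3,203.7)))
for p in [(287.,126),(366,127)]: print('hinge',atz(T,*p,119))
print('box front base', atz(T,286,212,110),atz(T,365,212,110))
E
```

```text
round [485.43810715 298.89986448  63.        ] [483.25415725 295.94889864  63.        ] (array([485.3, 298.1,  67.2]), np.float64(0.2))
sq [489.19895399 418.53524326  63.        ]
bar [487.32405387 359.31010386  63.        ]
rib [ 509.36316437 -299.1126314    74.        ] [ 517.15971638 -288.77716207   74.        ] (array([ 510.8, -302.4,   61.9]), np.float64(1.5))
rockernear [ 451.07648122 -309.78075273   58.        ]
lidcorner (array([515.4,  96.7, 202.1]), np.float64(3.5))
hinge [733.84892886  90.96405453 119.        ]
hinge [ 729.93323879 -126.21301619  119.        ]
box front base [498.04173592  94.92642126 110.        ] [ 496.35746344 -120.43150006  110.        ]
```

Request:
apply_moves(targets=[[0, 0, -1, -8], [0, 0, -1, -8], [0, 0, -1, -6.4], [0, 0, 0, 0]], grip=0)

```text
time_s: 2.2
eef_pos: [200.2, 485.6, 335.0]
ee_rot: [0.001, -0.001, 1.0, 0.001]
force: [-0.1, -0.1, 0.8]
grip_width: 0.331
```

Request:
apply_moves(targets=[[-2.2, -3.3, 0, 0], [-2.2, -3.3, 0, 0], [-2.2, -3.3, 0, 0], [-2.2, -3.3, 0, 0], [-2.2, -3.3, 0, 0], [-2.2, -3.3, 0, 0], [-2.2, -3.3, 0, 0], [-2.2, -3.3, 0, 0]])

```text
time_s: 3.0
eef_pos: [376.5, 220.0, 333.5]
ee_rot: [-0.0, 0.002, 1.0, -0.0]
force: [0.4, 0.4, 0.1]
grip_width: 0.001
```

Request:
apply_moves(targets=[[-2.2, -3.3, 0, 0], [-2.2, -3.3, 0, 0], [-2.2, -3.3, 0, 0], [-2.2, -3.3, 0, 0], [-2.2, -3.3, 0, 0], [-2.2, -3.3, 0, 0], [0, -3, 0, 0], [0, 0, 0, 0]])

```text
time_s: 3.8
eef_pos: [508.3, -9.3, 332.9]
ee_rot: [-0.001, 0.003, 1.0, -0.0]
force: [-0.3, 0.7, -0.5]
grip_width: 0.002
```

Request:
apply_moves(targets=[[-1.7, -0.4, 0, 0], [0, 0, 3, 0], [0, 0, 2, 0], [0, 0, 1.5, 0], [0, 0, 1, 0], [0, 0, 1, 0]])

```text
time_s: 4.4
eef_pos: [525.0, -10.0, 248.6]
ee_rot: [0.0, 0.0, 1.0, 0.0]
force: [-0.6, -0.5, 1.3]
grip_width: 0.005
```

Run:
```python
from h import *
S=shot('scene','s1')
print(readout.sense()['force'],readout.sense()['eef_pos'])
```

```text
[-0.23845062 -0.66582616 -0.85763548] [524.65567277 -10.07363193 247.06585329]
```

View pics/s1.png

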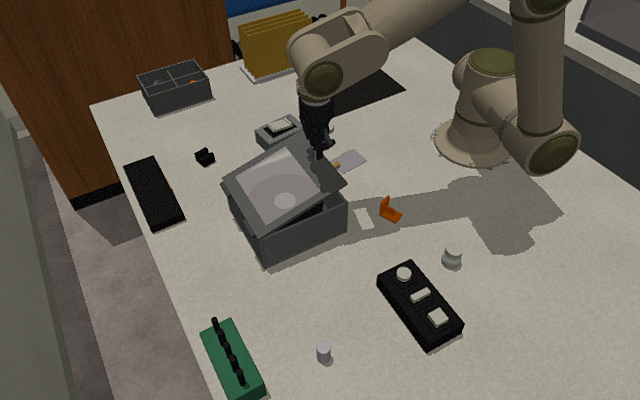

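The fingertips sit on the lid's front bar at (318,155), mid-width. Continue pushing down.

Request:
apply_moves(targets=[[0, 0, 1, 0], [0, 0, 1, 0], [0, 0, 1, 0], [0, 0, 0.8, 0], [0, 0, 0.6, 0], [0, 0, 0.5, 0], [0, 0, 0, 0]])

```text
time_s: 5.15
eef_pos: [525.0, -10.5, 199.3]
ee_rot: [-0.0, -0.0, 1.0, 0.0]
force: [-0.3, -1.2, 0.3]
grip_width: 0.002
```

Request:
apply_moves(targets=[[0, 0, 0.3, 0], [0, 0, 0.3, 0], [0, 0, 0.2, 0], [0, 0, 0, 0]])

```text
time_s: 5.55
eef_pos: [525.1, -10.5, 191.8]
ee_rot: [0.0, -0.0, 1.0, 0.0]
force: [1.0, -0.2, -0.1]
grip_width: -0.0
```

Run:
```python
from h import *
S=shot('scene','s2');shot('wrist','w2')
print(readout.sense()['force'],readout.sense()['eef_pos'])
```

```text
[-0.05097908  0.20083674  0.69250286] [525.12686954 -10.50347363 191.88783338]
```

View pics/s2.png

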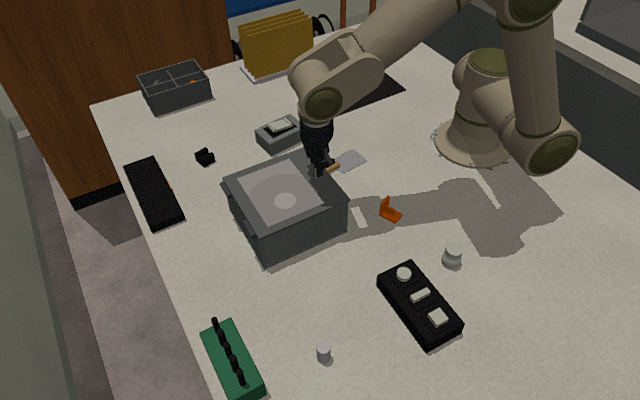

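View pics/w2.png

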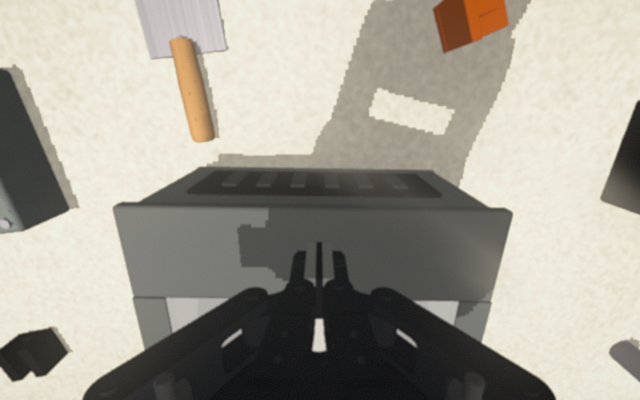

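The lid looks shut (lid flush on the box, fingers at (318,170)). Force is still near zero, so I push until it bottoms out.

Request:
apply_moves(targets=[[0, 0, 0.2, 0], [0, 0, 0.2, 0], [0, 0, 0, 0]])

```text
time_s: 5.95
eef_pos: [525.2, -10.5, 191.3]
ee_rot: [0.001, -0.0, 1.0, -0.0]
force: [-13.8, 1.2, 33.0]
grip_width: -0.001
```

Request:
apply_moves(targets=[[0, 0, 0, 0], [0, 0, -1, 0], [0, 0, -3, 0], [0, 0, -3, 0], [0, -4, -1, 0], [0, -4, 0, 0], [0, -4, 0, 0], [0, -4, 0, 0]])

```text
time_s: 6.75
eef_pos: [524.9, -172.1, 268.0]
ee_rot: [0.0, -0.0, 1.0, -0.0]
force: [0.3, -1.7, -0.3]
grip_width: -0.002
```

Request:
apply_moves(targets=[[1, -4, 0, 0], [1, -4, 0, 0], [1, -3, 0, 0], [1, -1.5, 0, 0], [1, 0, 0, 0], [0, 0, 0, 0]])

```text
time_s: 7.35
eef_pos: [474.4, -295.1, 267.9]
ee_rot: [-0.0, 0.0, 1.0, 0.0]
force: [1.0, -0.2, 0.1]
grip_width: 0.001
```

Run:
```python
from h import *
for n in ('scene','wrist','top'):
    c=shot(n,n+'3'); print(n,np.round(c['eye']),R(c).round(3).tolist(),c['fov_y'],c['cx'],c['cy'])
    for r in nets.boxes_of(n,'rocker_far_rib')[:2]:
        u,v=r['location'][0]*640,r['location'][1]*400; print(r['score'],u,v,atz(c,u,v,74))
    if n!='wrist':
      for r in nets.boxes_of(n,'lid_front')[:1]:
        u,v=r['location'][0]*640,r['location'][1]*400; print('lid',r['score'],u,v,atz(c,u,v,119))
print(readout.sense()['force'],readout.sense()['eef_pos'])
```

```text
scene [934. 726. 943.] [[-0.862, 0.375, -0.34], [0.506, 0.622, -0.598], [-0.013, -0.688, -0.726]] 45.29196226621576 320.7518830880701 194.2684697445998
0.51 277.824 126.2 [ 496.27463643 -287.8649431    74.        ]
lid 0.85 281.47200000000004 193.92000000000002 [627.52463292  -2.00328434 119.        ]
wrist [ 392. -293.  338.] [[-0.002, 0.945, 0.328], [1.0, 0.002, 0.001], [0.001, 0.328, -0.945]] 70.51124808508627 318.77655896389103 197.82191966824828
0.95 307.392 196.2 [ 481.92022835 -304.14164223   74.        ]
top [ 420.   36. 1477.] [[-0.009, -0.996, 0.088], [-1.0, 0.007, -0.016], [0.015, -0.088, -0.996]] 43.42254446464024 315.6452985442387 196.25066117872532
0.47 424.19199999999995 210.0 [ 502.67768043 -291.0149323    74.        ]
lid 0.58 325.18399999999997 172.52 [604.43049406 -12.563225   119.        ]
[0.22979429 1.23407252 0.07485255] [ 475.42581447 -295.13193108  267.89406963]
```

View pics/scene3.png

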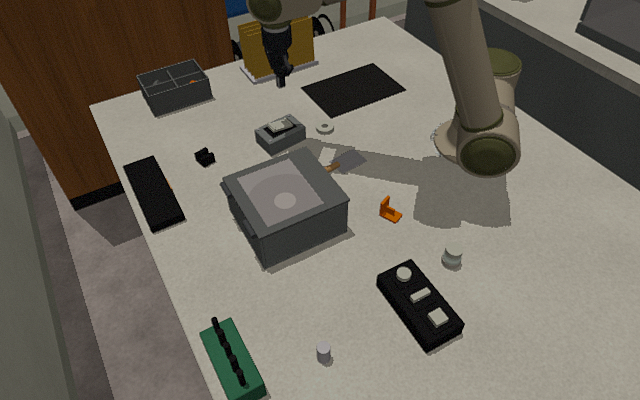

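View pics/wrist3.png

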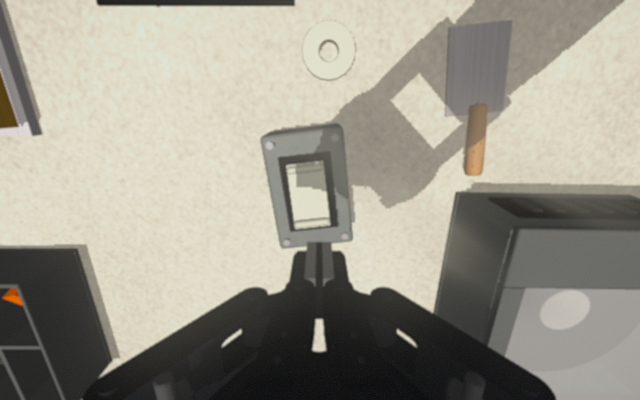

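Run:
```python
import cv2,numpy as np
t=cv2.imread('pics/wrist3.png'); s=cv2.imread('pics/scene3.png')
def cr(i,x,y,w,h,k): return cv2.resize(i[y:y+h,x:x+w],(w*k,h*k),interpolation=cv2.INTER_CUBIC)
cv2.imwrite('pics/c3.png',np.hstack([cr(t,255,115,105,150,4)[:560],cr(s,255,110,50,70,8)]))
```

```text
(no output)
```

View pics/c3.png

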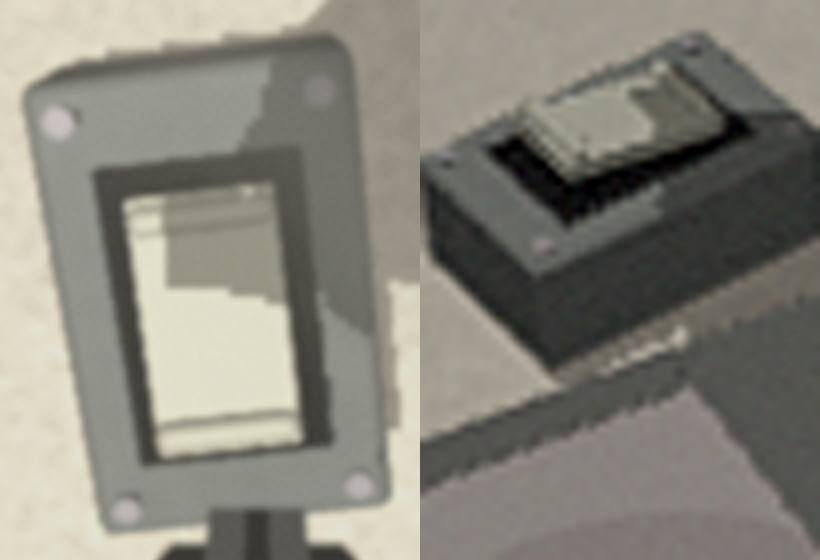

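Run:
```python
from h import *
S=capture('scene');W=capture('wrist');T=capture('top')
print(atz(W,312.3,222,74),atz(S,272.1,126.9,74),atz(T,427.2,207.8,74),tri(W,(312.3,222),S,(272.1,126.9)))
p=[atz(W,255+a/4,115+b/4,50) for a,b in [(59,122),(321,88),(127,512),(358,487)]]
print(np.round(p,1),np.mean(p,0))
print('near',atz(W,255+200/4,115+215/4,56))
```

```text
[ 509.27842399 -300.11375833   74.        ] [ 511.88094605 -293.59380242   74.        ] [ 508.79637583 -299.66024182   74.        ] (array([ 510.3, -299.6,   69.7]), np.float64(2.0))
[[ 435.5 -343.3   50. ]
 [ 427.  -277.1   50. ]
 [ 546.1 -330.    50. ]
 [ 538.1 -264.3   50. ]] [ 486.68151998 -303.67454129   50.        ]
near [ 458.13484081 -307.62789438   56.        ]
```

Request:
apply_moves(targets=[[-3.8, -0.5, 0, 0], [0, 0, 3, 0], [0, 0, 3, 0], [0, 0, 3, 0], [0, 0, 2, 0], [0, 0, 0, 0]])

```text
time_s: 8.5
eef_pos: [512.3, -299.8, 155.2]
ee_rot: [-0.002, -0.0, 1.0, 0.002]
force: [-0.9, 0.3, 0.6]
grip_width: -0.006
```

Request:
apply_moves(targets=[[0, 0, 0.5, 0], [0, 0, 0.5, 0], [0, 0, 0.3, 0], [0, 0, 0.3, 0], [0, 0, 0.2, 0], [0, 0, 0.2, 0], [0, 0, 0, 0]])

```text
time_s: 9.2
eef_pos: [513.5, -300.7, 138.4]
ee_rot: [0.001, -0.0, 1.0, -0.001]
force: [2.9, 0.7, 4.3]
grip_width: -0.003
```

Request:
apply_moves(targets=[[0, 0, 0.2, 0], [0, 0, 0.2, 0], [0, 0, 0, 0]])

```text
time_s: 9.5
eef_pos: [513.6, -300.8, 135.7]
ee_rot: [0.001, -0.0, 1.0, -0.001]
force: [-0.2, 1.8, 17.0]
grip_width: 0.001
```

Request:
apply_moves(targets=[[0, 0, 0.1, 0], [0, 0, 0.1, 0], [0, 0, 0, 0]])

```text
time_s: 9.8
eef_pos: [513.7, -300.9, 135.2]
ee_rot: [0.001, -0.0, 1.0, -0.001]
force: [-3.4, 5.8, 28.9]
grip_width: 0.0
```

Request:
apply_moves(targets=[[0, 0, -2, 0], [0, 0, -4, 0], [0, 0, -4, 0], [0, 0, -4, 0], [1, 4, -1, 0], [2, 4, 0, 0], [2, 4, 0, 0], [0, 0, 0, 0]])

```text
time_s: 10.6
eef_pos: [460.8, -176.7, 281.2]
ee_rot: [-0.002, -0.001, 1.0, 0.001]
force: [0.6, -0.2, 0.3]
grip_width: 0.001
```

Run:
```python
from h import *
import cv2
s=shot('scene','s4')['img'];t=shot('top','t4')['img']
def cr(i,x,y,w,h,k): return cv2.resize(i[y:y+h,x:x+w,::-1],(w*k,h*k),interpolation=cv2.INTER_CUBIC)
cv2.imwrite('pics/c4.png',np.hstack([cr(s,250,100,70,70,5),cr(t,395,185,70,70,5)]))
print(readout.sense()['force'],readout.sense()['eef_pos'])
```

```text
[ 0.30951099 -0.47851559  0.05353224] [ 462.7205555  -180.18838445  281.73016945]
```

View pics/c4.png

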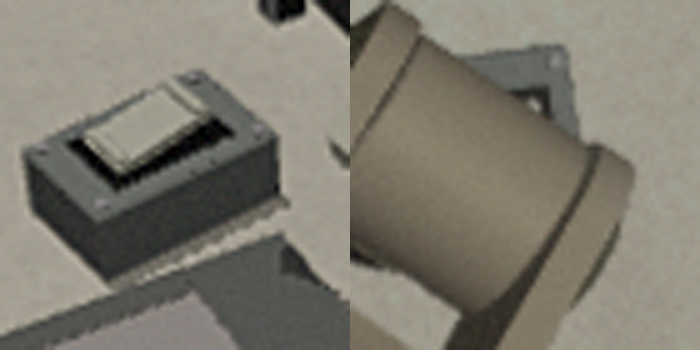

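View pics/s4.png

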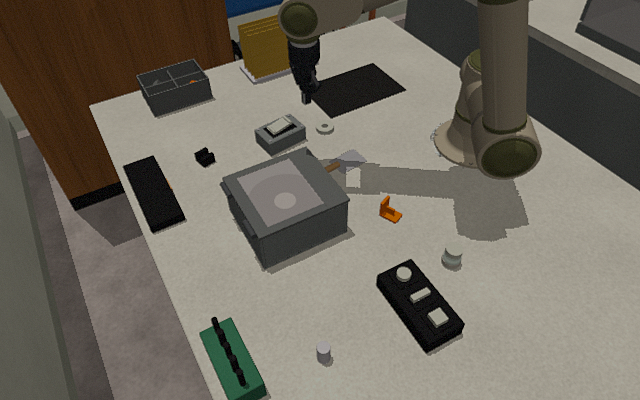

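The rocker's far end is down and its near end up; the lid is flush. Now over to the round key.

Request:
apply_moves(targets=[[0, 4, 0, 0], [0, 4, 0, 0], [0, 4, 0, 0], [0, 4, 0, 0], [0, 4, 0, 0], [0, 4, 0, 0], [0, 4, 0, 0], [0, 4, 0, 0]])

```text
time_s: 11.5
eef_pos: [463.7, 140.3, 281.5]
ee_rot: [-0.0, 0.001, 1.0, -0.0]
force: [0.5, -0.2, 0.7]
grip_width: -0.003
```

Request:
apply_moves(targets=[[0, 4, 0, 0], [0, 4, 0, 0], [0, 4, 0, 0], [0, 3, 0, 0], [0, 0, 0, 0]])

```text
time_s: 12.0
eef_pos: [463.5, 291.7, 280.9]
ee_rot: [-0.001, -0.001, 1.0, -0.0]
force: [0.9, -0.1, -0.1]
grip_width: 0.002
```

Run:
```python
from h import *
c=shot('wrist','w5')
for t in ('round_key_top','square_key_top','bar_key_top'):
    for r in nets.boxes_of('wrist',t)[:2]:
        u,v=r['location'][0]*640,r['location'][1]*400; print(t,r['score'],u,v,atz(c,u,v,63))
print(readout.sense()['force'],readout.sense()['eef_pos'])
```

```text
round_key_top 0.95 324.928 205.92000000000002 [488.74153965 300.10360733  63.        ]
square_key_top 0.97 430.784 207.92000000000002 [490.68090295 415.62226217  63.        ]
square_key_top 0.28 57.408 316.32 [638.3181094  -34.98456424  63.        ]
bar_key_top 0.7 375.29600000000005 205.28 [487.81223738 354.86450184  63.        ]
[ 0.40124154 -0.16081608  0.17275188] [463.65851379 288.40383528 281.51675813]
```

View pics/w5.png

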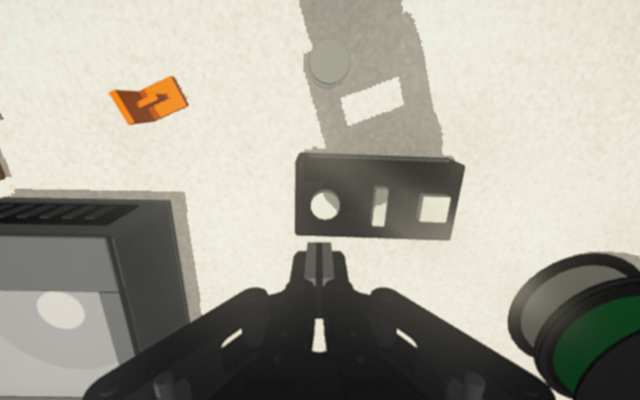

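The round key is at (324,205), agreeing with the earlier estimate (~486, 299).

Request:
apply_moves(targets=[[-2.2, 1.0, 0, 0], [0, 0, 4, 0], [0, 0, 4, 0], [0, 0, 3, 0], [0, 0, 2, 0], [0, 0, 0, 0]])

```text
time_s: 12.8
eef_pos: [484.5, 297.9, 149.4]
ee_rot: [-0.002, 0.001, 1.0, -0.001]
force: [0.2, 0.6, 0.5]
grip_width: -0.002
```

Request:
apply_moves(targets=[[0, 0, 0.5, 0], [0, 0, 0.4, 0], [0, 0, 0.4, 0], [0, 0, 0.2, 0], [0, 0, 0.2, 0], [0, 0, 0.2, 0], [0, 0, 0.2, 0], [0, 0, 0, 0]])

```text
time_s: 13.6
eef_pos: [485.1, 299.5, 131.0]
ee_rot: [0.0, -0.0, 1.0, 0.0]
force: [-0.1, -1.3, 3.1]
grip_width: 0.004
```

Request:
apply_moves(targets=[[0, 0, 0.2, 0], [0, 0, 0.1, 0], [0, 0, 0, 0]])

```text
time_s: 13.9
eef_pos: [485.2, 299.6, 129.4]
ee_rot: [0.0, -0.0, 1.0, 0.0]
force: [-6.4, -2.6, 16.2]
grip_width: -0.006
```

Bottomed (16 N). Hold over two seconds.

Request:
apply_moves(targets=[[0, 0, 0, 0], [0, 0, 0, 0], [0, 0, 0, 0], [0, 0, 0, 0], [0, 0, 0, 0], [0, 0, 0, 0], [0, 0, 0, 0], [0, 0, 0, 0]])

```text
time_s: 14.7
eef_pos: [485.2, 299.6, 129.4]
ee_rot: [0.0, -0.0, 1.0, 0.0]
force: [-5.4, -2.9, 17.0]
grip_width: -0.001
```

Request:
apply_moves(targets=[[0, 0, 0, 0], [0, 0, 0, 0], [0, 0, 0, 0], [0, 0, 0, 0], [0, 0, 0, 0], [0, 0, 0, 0], [0, 0, 0, 0], [0, 0, 0, 0]])

```text
time_s: 15.5
eef_pos: [485.2, 299.6, 129.4]
ee_rot: [0.001, -0.0, 1.0, 0.0]
force: [-5.6, -2.5, 16.9]
grip_width: 0.002
```

Request:
apply_moves(targets=[[0, 0, 0, 0], [0, 0, 0, 0], [0, 0, 0, 0], [0, 0, 0, 0], [0, 0, 0, 0], [0, 0, 0, 0]])

```text
time_s: 16.1
eef_pos: [485.2, 299.6, 129.4]
ee_rot: [0.0, -0.0, 1.0, 0.0]
force: [-5.9, -3.5, 16.3]
grip_width: 0.0
```

Request:
apply_moves(targets=[[0, 0, -1, 0], [0, 0, -3, 0], [0, 0, -4, 0], [0, 0, -4, 0], [0, 0, -3, 0], [0, 0, 0, 0]])

```text
time_s: 16.7
eef_pos: [485.9, 299.9, 282.1]
ee_rot: [0.004, -0.0, 1.0, 0.001]
force: [0.6, 0.7, -0.5]
grip_width: 0.003
```

Run:
```python
from h import *
s=shot('scene','s6');w=shot('wrist','w6')
print(readout.sense()['force'],readout.sense()['eef_pos'],readout.sense()['time_s'])
```

```text
[ 0.15161072 -0.90640387 -0.54727167] [484.90671459 299.44031679 277.64895518] 16.8
```

View pics/s6.png

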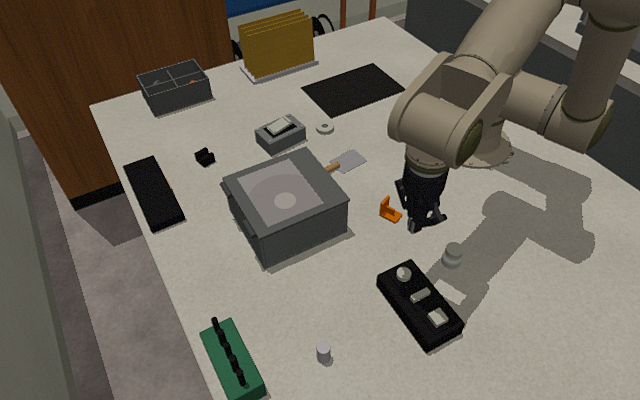

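View pics/w6.png

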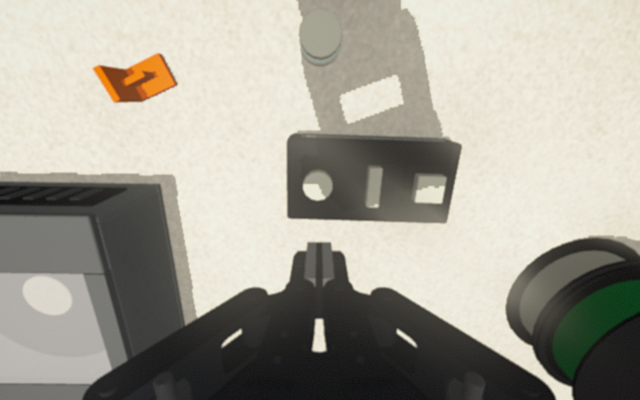

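```bash
python3 -c "
from h import *
print(ctrl.finish_job())"
```

```text
the job is handed in; nothing more can be done
None
```

I shut the lid, tipped the rocker over to on, held the round key down for just over two seconds, and let it go. The job is handed in at about 17 s of the 58 s allowed. The hand-in reports no verdict, so the results below rest on my own checks.

- **Lid:** I pushed it until it hit its stop at 33 N. In every later picture it lies flush on the box.
- **Rocker:** I pressed the far rib down to its stop at 29 N, with the fingertips about 62 mm above the bench. The picture afterwards shows that end down and the near end up. I could not read its angle directly.
- **Round key:** I held it bottomed at 16–17 N from 13.9 s to 16.1 s. After release it stands up again in the picture.
- **Other things:** In the last scene picture the square and bar keys look untouched. The loose things appear where they were, by eye only. The arm is clear of everything, with near-zero force on the tool.

Two measurements disagreed along the way. The networks' positions were off by up to about 40 mm for the rocker rib, so I used zoomed pixel positions from two or three cameras for the pressing points. The cameras differed by up to about 7 mm on the rib (in y) and 3 mm on the key; the presses landed all the same.

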